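# Tip the wide beam screen up against the rail

### The arm

A 6-joint arm with a two-finger parallel gripper is mounted at the origin on a cart in front of the work surface, level with it; the furniture and walls round the work are solid. World frame = base frame: x ahead of the robot, y to its left, z up, the work surface at z = 0. Lengths are in m, angles in rad, forces in N, time in s.
With the tool pointing down it reaches from about 0.35 to 0.975 m from the base axis. Payload 4.9 kg.
Tool frame: the origin (TCP) lies at the very end of the fingers, on their centre line; the grasp point (between the pads) lies behind it (manip.grip_depth is the z of the grasp point in the tool frame, in m); z points along the fingers, y is the direction in which the jaws open and shut (so a half turn about z gives the same grasp; the last joint's range is limited). The gripper opens to 85 mm and grips with 20 to 120 N. Pads are 22 mm wide; open, the fingers measure 114 mm over their backs; the gripper's body (76 mm by 85 mm) begins 54 mm behind the grasp point. The pads swing forward as they close: fully open they stand 13 mm farther back than shut.
Start: joints at [-1.452, 0.053, 1.613, -0, 1.476, -0.119], TCP at [0.147, -0.607, 0.231] pointing down, gripper open.
Joint ranges: [-3.01, 3.01], [-1.01, 2.22], [0.06, 2.58], [-1.02, 4.17], [0.09, 2.62], [-3.14, 3.14]. Speed limits (rad/s): [2.57, 2.57, 3.14, 3.14, 3.14, 3.14].

### API

Orientations are given as a unit quaternion [w, x, y, z].
In Python, from plant import state, optics, manip, silhouettes, place_of gives the robot as it stands. The module is installed in compiled form; this text tells all that it offers.
- The arm moves only by the tool jog_arm, never from a script. Its argument "increments" is a list of rows, each an object with "slide": the shift along the tool's x, y, z in mm, a list of three; "rotation": the turn, a rotation vector about the tool's x, y, z in degrees, a list of three. A call has 1 to 20 rows; each row shifts and turns the commanded pose from where the row before left it, along the tool's axes as they then stand; what a row does not reach is not made up. A row lasts 1/12 s, in which the tool goes at most 41.7 mm and 7.16 degrees, less where a joint would pass 70% of its speed; a pose out of reach is approached as far as the arm can. A call with a gripper value outside its range is refused whole. "fingers" is the opening, from 0 (shut) to 1 (fully open), set as the call begins (left out, the last holds). The fingers move at their own pace and stop on an object; the grip force is fixed at half the most. Time passes only in rows, so rows that do not move let the fingers close. It gives the time, the measured TCP pose, the force and the opening at its end, in the units of the state.
- state(): the state, without advancing time (a new reading comes with each control period).
- optics.grab_frame(name): name is "scene" or "top" or "wrist"; returns a dict with "frame" (400x640x3 uint8, blue, green, red), "camera_matrix" (3x3 intrinsics, pixels), "distortion" ([k1, k2, p1, p2, k3] as OpenCV has them; the pictures are not rectified), "R" (3x3) and "t" (3): a world point X has camera coordinates R X + t. Camera axes: x right, y down, z forward; pixel columns grow to the right and rows downward; lengths in m; the calibration is good to about 2 mm. A picture is of the moment at which its call begins. There is no depth.
- manip.job_done(): hands the job in, once; it reports no verdict.
Trained networks look in the newest picture that a camera, given by its name, has taken for a name from the list of things; names that differ only in an ending like _2 or _b are one class to them, and where a whole thing is asked for, a point or a joint stands for the part that bears it (a point fixed in the world has none). Each returns a list of dicts, best first, with "score" (0 to 1); they miss things now and then, are a little off and sometimes report something else, mostly with a low value. They report only what shows in the picture. A call takes as long as a camera call. They do not tell look-alikes from the thing itself.
- silhouettes(thing, camera): "mask" (400x640 bool, what is visible of it) and "bbox" ([left, top, right, bottom] in pixels, round what is visible of it).
- place_of(thing, camera): "uv" ([column, row] in pixels: a listed point, or the origin of a listed thing).
The state is a dict: "time": time; "joint_pos": joint angles; "joint_vel": joint speeds; "joint_efforts": joint torques, N m; "tool_pos": TCP position; "tool_rot": TCP orientation; "contact_force": force on the tool from outside, world axes, zero at the start; "ft_torque": the same for the moment, N m; "gripper_width": opening from 0.0 (shut) to 1.0 (fully open).
Only numpy, scipy, OpenCV 4.12 (cv2) and the standard library are available. Lean on these libraries where they do the work, as an engineer would, in place of code of your own. Each camera call takes 0.05 s, during which the arm holds its last target.

### The job

Two L-shaped metal beam screens lie on their backs in front of the aluminium rail on the optical bench. Push the wide one against the rail and tip it up on its far edge, so that it stands upright, flat against the rail's front, with its lip reaching over the top of the rail; its bottom edge must stay down on the bench all the while. Leave the narrow screen lying where it is.

Things in the scene. Friction and masses are not known exactly. Their poses are not given: they have to be found in the camera images.
- wide_screen: Wide beam screen: an L of bare 5 mm sheet steel, 75 mm wide (y), 0.14 kg. A leg 75 mm long (x) lies flat; along its edge nearest the robot (-x) a lip stands up, its top 40 mm above the bench. Origin: centre of the leg's underside, 37.5 mm from the lip's outer face and from the far edge. x points from lip to far edge, z up. Once tipped, x points down and z over the rail.
- wide_screen_foot (a point): Middle of the wide screen's far edge, at its underside (axes as the screen's): the edge it pivots on, which stays on the bench. With it against the rail, fingertips pressed lightly on the lip's outer face, 10 to 20 mm above the bench, and moved on an arc about this edge carry the lip up and over by friction. A push that does not rise jams. From about 80 degrees it falls against the rail by itself; let go earlier, it falls back.
- narrow_screen: Narrow beam screen, to be left alone: same L shape as the wide one (leg 75 mm, lip 40 mm high, 5 mm sheet) but 40 mm wide (y), 0.08 kg; origin and axes likewise. It lies left or right of the wide one, origins about 110 mm apart.
- rail: Straight aluminium rail fixed to the bench: 16 mm thick (x), 230 mm long (y), 60 mm high. Origin: centre of its underside; x points away from the robot, square to the rail, so its front face is the plane x = -8 mm. The screens lie before it, their far edges about 20 to 45 mm from that face, lips towards the robot.
Things that resemble listed ones, but are neither listed nor needed, are in the scene too. What is shaped like the wide_screen but orange or pink is not meant.

How it is judged:
By the outcome, as a careful person would: the job done as asked, in the order asked, and still so for the second after the job is handed in, with the robot touching nothing.
It also fails if it takes over 40 s, if anything falls off the work surface, if the arm or the gripper's body presses on something with over 40 N, if the wrist force passes 120 N, or if a joint passes its speed limit or range.

## Working session

There is one attempt and no reset: what is moved stays moved. The work goes in short steps, Python scripts to look and compute and a tool call to move; the robot and the scene stay as the last step left them, time stands still between calls to the robot, and variables do not carry over. Pictures are saved under pics/ and viewed, and the job is handed in when it is done.

Besides the shell and the picture viewer there is one more tool, called after ">>>" by a JSON object that holds its "fn" and its "kwargs", one argument or row to a line. jog_arm: Moves the arm, as the interface text tells. Its arguments: {"type":"object","properties":{"increments":{"type":"array","items":{"type":"object","properties":{"slide":{"type":"array","items":{"type":"number"}},"rotation":{"type":"array","items":{"type":"number"}}}}},"fingers":{"type":"number"}},"required":["increments"]}

```bash
mkdir -p pics; cat > h.py <<'E'
import numpy as np,cv2
from plant import state, optics, manip, silhouettes, place_of
def grab(n,save=None):
    f=optics.grab_frame(n)
    if save: cv2.imwrite('pics/'+save,f['frame'])
    return f
def ray(f,uv):
    K=np.array(f['camera_matrix']);d=np.array(f['distortion'])
    p=cv2.undistortPoints(np.array(uv,float).reshape(-1,1,2),K,d).reshape(-1,2)
    R=np.array(f['R']);t=np.array(f['t'])
    D=np.c_[p,np.ones(len(p))]@R
    return -R.T@t,D
def onz(f,uv,z):
    c,D=ray(f,uv)
    return c+D*((z-c[2])/D[:,2])[:,None]
def proj(f,X):
    R=np.array(f['R']);t=np.array(f['t'])
    return cv2.projectPoints(np.array(X,float).reshape(-1,1,3),cv2.Rodrigues(R)[0],t,np.array(f['camera_matrix']),np.array(f['distortion']))[0].reshape(-1,2)
E
python3 - <<'E'
from h import *
np.set_printoptions(precision=4,suppress=True)
print(state(), manip.grip_depth)
for n in ['top','scene']:
    f=grab(n,n+'0.png')
    print(n,-np.array(f['R']).T@f['t'])
    for th in ['wide_screen','narrow_screen','rail','wide_screen_foot']:
        for r in place_of(th,n): print(th,r['score'],r['uv'],onz(f,r['uv'],0)[0])
        for r in silhouettes(th,n): print('  sil',th,r['score'],r['bbox'])
E
```

```text
{'time': 0.0, 'joint_pos': array([-1.452 ,  0.0534,  1.6143, -0.    ,  1.476 , -0.119 ]), 'joint_vel': array([ 0.0018, -0.0015, -0.0018, -0.001 ,  0.0007, -0.0005]), 'joint_efforts': array([ -0.0025, -39.3683, -37.0178,  -0.0001,   0.0073,  -0.    ]), 'tool_pos': array([ 0.1471, -0.6068,  0.2301]), 'tool_rot': array([-0.001 ,  0.9929,  0.1186, -0.    ]), 'contact_force': array([-0.0323, -0.4681,  0.4684]), 'ft_torque': array([-0.0412, -0.0245,  0.0214]), 'gripper_width': 1.0012549641560686} -0.0187
top [0.4813 0.1818 0.8965]
wide_screen 0.76 [388.7, 289.0] [0.4739 0.0868 0.    ]
wide_screen 0.65 [330.0, 117.1] [0.7758 0.1947 0.    ]
wide_screen 0.64 [314.9, 275.8] [0.4929 0.2134 0.    ]
  sil wide_screen 0.94 [291.2, 247.2, 342.9, 300.4]
  sil wide_screen 0.82 [360.1, 257.9, 424.2, 319.0]
narrow_screen 0.94 [254.9, 255.3] [0.5251 0.3183 0.    ]
  sil narrow_screen 0.61 [235.9, 231.0, 271.3, 277.1]
rail 0.66 [292.3, 216.8] [0.5939 0.2558 0.    ]
rail 0.24 [319.5, 253.0] [0.5322 0.2066 0.    ]
  sil rail 0.59 [223.8, 185.1, 361.7, 233.2]
wide_screen_foot 0.87 [311.0, 114.0] [0.7809 0.2
[... 446 characters left out ...]
ide_screen 0.82 [369.4, 182.4, 405.6, 215.2]
  sil wide_screen 0.72 [211.3, 225.7, 267.5, 276.7]
  sil wide_screen 0.61 [224.8, 172.0, 272.5, 218.9]
  sil wide_screen 0.34 [283.3, 121.8, 317.7, 229.9]
narrow_screen 0.95 [262.2, 158.6] [0.5235 0.3218 0.    ]
rail 0.67 [294.9, 182.0] [0.5903 0.2515 0.    ]
  sil rail 0.69 [285.7, 121.9, 316.2, 229.6]
wide_screen_foot 0.96 [248.9, 273.0] [0.4919 0.0517 0.    ]
wide_screen_foot 0.7 [266.9, 199.5] [0.5306 0.2131 0.    ]
wide_screen_foot 0.59 [389.9, 182.0] [0.7876 0.2315 0.    ]
  sil wide_screen_foot 0.78 [226.8, 174.7, 269.4, 215.8]
  sil wide_screen_foot 0.74 [208.5, 224.5, 262.6, 278.5]
  sil wide_screen_foot 0.65 [371.3, 181.0, 408.6, 212.9]
```

View pics/top0.png

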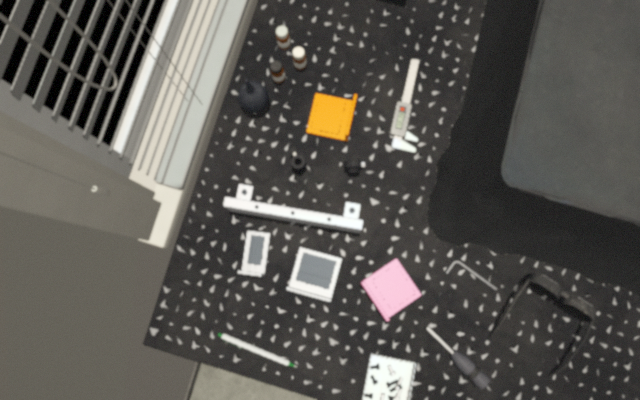

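View pics/scene0.png

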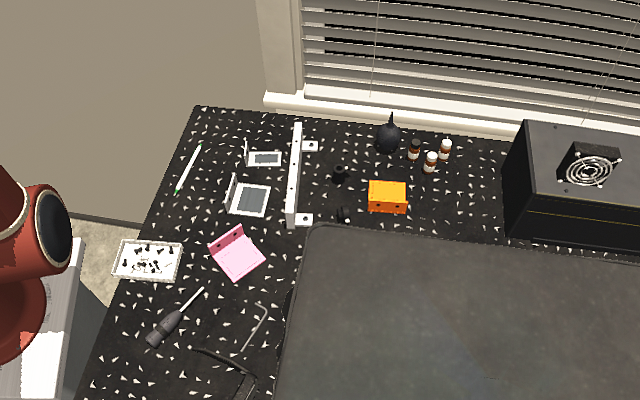

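```bash
python3 - <<'E'
from h import *
a=cv2.imread('pics/top0.png')[170:330,200:440]; a=cv2.resize(a,None,fx=3.3,fy=3.3,interpolation=cv2.INTER_CUBIC); cv2.imwrite('pics/top0c.png',a)
a=cv2.imread('pics/scene0.png')[110:290,190:430]; a=cv2.resize(a,None,fx=3.3,fy=3.3,interpolation=cv2.INTER_CUBIC); cv2.imwrite('pics/scene0c.png',a)
E
```

```text
(no output)
```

View pics/top0c.png

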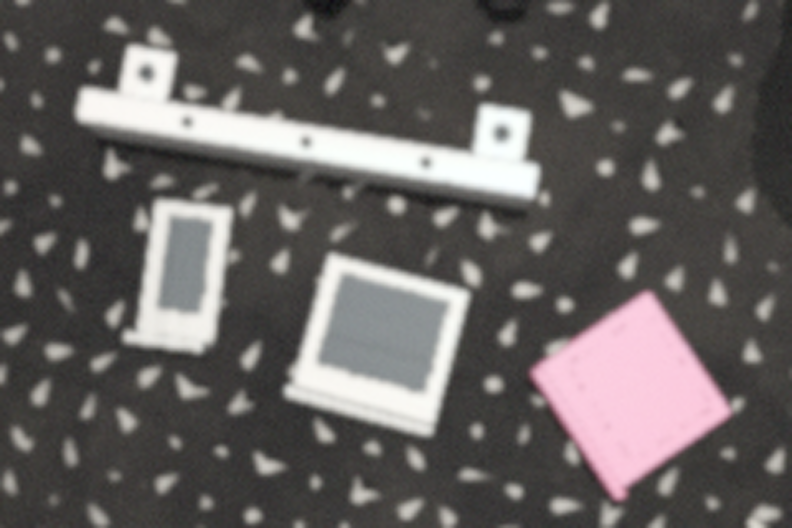

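View pics/scene0c.png

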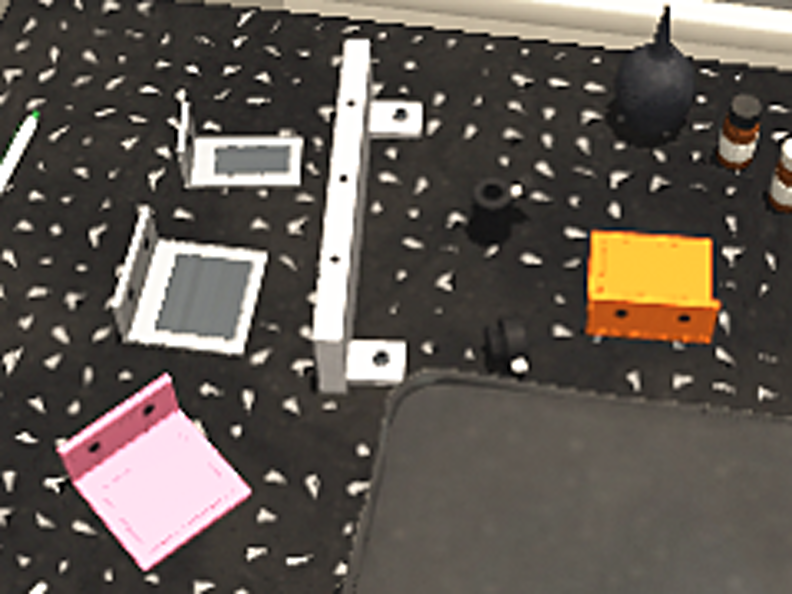

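```bash
cat > fit.py <<'E'
from h import *
from scipy.optimize import least_squares
np.set_printoptions(precision=4,suppress=True)
F={n:optics.grab_frame(n) for n in ['top','scene']}
def T(p,X):
    X=np.array(X,float);c,s=np.cos(p[2]),np.sin(p[2])
    return np.c_[p[0]+c*X[:,0]-s*X[:,1],p[1]+s*X[:,0]+c*X[:,1],X[:,2]]
def crop(n,pts): 
    o={'top':(200,170),'scene':(190,110)}[n]
    return (np.array(pts)+.5)/3.3-.5+np.array(o)
def fit(obs,p0,name):
    def r(p): return np.concatenate([(proj(F[n],T(p,X))-crop(n,uv)).ravel() for n,X,uv in obs])
    for sub in [obs]+[[o] for o in obs]:
        q=least_squares(lambda p:np.concatenate([(proj(F[n],T(p,X))-crop(n,uv)).ravel() for n,X,uv in sub]),p0)
        print(name,[o[0] for o in sub],q.x,np.degrees(q.x[2]));print('   ',q.fun.round(1))
h=.0375
fit([('top',[[h,h,.005],[h,-h,.005],[-h,h,.04],[-h,-h,.04]],[(330,253),(470,292),(285,396),(433,437)]),
     ('scene',[[h,h,.005],[h,-h,.005],[-h,h,.04],[-h,-h,.04]],[(267,250),(243,355),(143,205),(113,305)])],[.49,.21,-.2],'wide')
L=.115
fit([('top',[[8e-3,L,.06],[-8e-3,L,.06],[8e-3,-L,.06],[-8e-3,-L,.06]],[(84,88),(76,121),(540,166),(533,200)]),
     ('scene',[[8e-3,L,.06],[-8e-3,L,.06],[8e-3,-L,.06],[-8e-3,-L,.06]],[(370,40),(345,40),(345,342),(315,340)])],[.59,.25,-.2],'rail')
n=.02
fit([('top',[[h,n,.005],[h,-n,.005],[-h,n,.04],[-h,-n,.04]],[(155,200),(234,208),(124,340),(208,352)]),
     ('scene',[[h,n,.005],[h,-n,.005],[-h,n,.04],[-h,-n,.04]],[(303,137),(300,187),(182,92),(178,142)])],[.52,.32,-.2],'narrow')
E
python3 fit.py
```

```text
wide ['top', 'scene'] [ 0.4958  0.2136 -0.2357] -13.501840874708043
    [-0.2  0.8 -0.5  0.4 -0.1  0.3 -0.7 -0.   0.7  1.1  0.5 -0.2  0.5  0.6
  0.2  0.8]
wide ['top'] [ 0.4964  0.213  -0.2364] -13.544853975728579
    [ 0.2  0.5 -0.1  0.1  0.2 -0.1 -0.3 -0.4]
wide ['scene'] [ 0.4948  0.215  -0.2344] -13.432782734132536
    [ 0.2  0.5 -0.  -0.8  0.   0.1 -0.2  0.2]
rail ['top', 'scene'] [ 0.5922  0.251  -0.1415] -8.110031283003584
    [-0.5  0.7  0.1  0.2 -0.3  0.1  0.3 -0.5  0.6  0.3  0.7  0.1 -0.5 -0.1
 -0.   0.2]
rail ['top'] [ 0.5924  0.2508 -0.1464] -8.38765638358526
    [-0.3  0.2  0.2 -0.3 -0.2  0.3  0.3 -0.3]
rail ['scene'] [ 0.5918  0.2513 -0.134 ] -7.676596601257642
    [-0.   0.2  0.   0.  -0.2 -0.2  0.2  0.1]
narrow ['top', 'scene'] [ 0.5283  0.3175 -0.1096] -6.280204714457894
    [ 0.4  0.  -0.8  0.7 -0.7  0.3 -2.3  0.1  0.6  0.3  0.4 -0.5  1.   3.2
  0.1  2.6]
narrow ['top'] [ 0.5288  0.316  -0.0833] -4.771709495279825
    [ 0.6 -0.  -0.5  0.1  0.7  0.4 -0.8 -0.5]
narrow ['scene'] [ 0.5272  0.3215 -0.1725] -9.880901808727101
    [ 0.5 -0.2 -0.9 -1.   1.2  1.1 -0.8  0.3]
```

```bash
python3 - <<'E'
from h import *
np.set_printoptions(precision=3,suppress=True)
T=optics.grab_frame('top');S=optics.grab_frame('scene')
def tri(a,b):
    c1,d1=ray(T,[a]);c2,d2=ray(S,[b]);d1=d1[0];d2=d2[0]
    s=np.linalg.lstsq(np.c_[d1,-d2],c2-c1,rcond=None)[0]
    p,q=c1+s[0]*d1,c2+s[1]*d2
    return p,q
print(tri((505,185),(312,228))); print(tri((435,215),(312,228)))
for z in (0,.1,.2,.3): print(z,onz(T,[(505,185),(435,215),(640,215),(640,280)],z)[:,:2].ravel(), onz(S,[(312,228),(278,380)],z)[:,:2].ravel())
W=grab('wrist','wrist0.png'); 
E
```

```text
(array([ 0.605, -0.026,  0.271]), array([ 0.609, -0.025,  0.272]))
(array([0.582, 0.038, 0.156]), array([0.612, 0.042, 0.159]))
0 [ 0.659 -0.116  0.603  0.008  0.612 -0.361  0.497 -0.354] [ 0.616  0.137  0.536 -0.148]
0.1 [ 0.64  -0.083  0.59   0.027  0.597 -0.3    0.495 -0.295] [ 0.614  0.077  0.543 -0.172]
0.2 [ 0.62  -0.05   0.576  0.047  0.583 -0.24   0.494 -0.235] [ 0.611  0.017  0.551 -0.196]
0.3 [ 0.6   -0.017  0.562  0.066  0.568 -0.179  0.492 -0.175] [ 0.608 -0.042  0.558 -0.22 ]
```

View pics/wrist0.png

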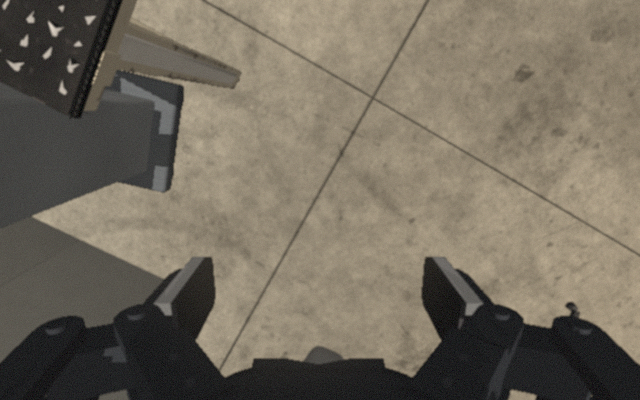

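>>> {"fn": "jog_arm", "kwargs": {
  "increments": [
    {"slide": [10, -8, 0]},
    {"slide": [20, -16, 0]},
    {"slide": [20, -16, 0]},
    {"slide": [20, -16, 0]},
    {"slide": [20, -16, 0]},
    {"slide": [20, -16, 0]},
    {"slide": [20, -16, 0]},
    {"slide": [20, -16, 0]},
    {"slide": [20, -16, 0]},
    {"slide": [20, -16, 0]},
    {"slide": [20, -16, 0]},
    {"slide": [20, -16, 0]},
    {"slide": [20, -16, 0]},
    {"slide": [20, -16, 0]},
    {"slide": [20, -16, 0]},
    {"slide": [20, -16, 0]},
    {"slide": [20, -16, 0]},
    {"slide": [20, -16, 0], "rotation": [0, 0, 6]},
    {"slide": [0, 0, 0], "rotation": [0, 0, 6]},
    {"slide": [0, 0, 0], "rotation": [0, 0, 6]}
  ],
  "fingers": 0
}}

```text
invalid input
```

>>> {"fn": "jog_arm", "kwargs": {
  "increments": [
    {"slide": [10, -8, 0], "rotation": [0, 0, 0]},
    {"slide": [20, -16, 0], "rotation": [0, 0, 0]},
    {"slide": [20, -16, 0], "rotation": [0, 0, 0]},
    {"slide": [20, -16, 0], "rotation": [0, 0, 0]},
    {"slide": [20, -16, 0], "rotation": [0, 0, 0]},
    {"slide": [20, -16, 0], "rotation": [0, 0, 0]},
    {"slide": [20, -16, 0], "rotation": [0, 0, 0]},
    {"slide": [20, -16, 0], "rotation": [0, 0, 0]},
    {"slide": [20, -16, 0], "rotation": [0, 0, 0]},
    {"slide": [20, -16, 0], "rotation": [0, 0, 0]},
    {"slide": [20, -16, 0], "rotation": [0, 0, 0]},
    {"slide": [20, -16, 0], "rotation": [0, 0, 0]},
    {"slide": [20, -16, 0], "rotation": [0, 0, 0]},
    {"slide": [20, -16, 0], "rotation": [0, 0, 0]},
    {"slide": [20, -16, 0], "rotation": [0, 0, 0]},
    {"slide": [20, -16, 0], "rotation": [0, 0, 0]},
    {"slide": [20, -16, 0], "rotation": [0, 0, 0]},
    {"slide": [10, -8, 0], "rotation": [0, 0, 6]},
    {"slide": [0, 0, 0], "rotation": [0, 0, 6]},
    {"slide": [0, 0, 0], "rotation": [0, 0, 6]}
  ],
  "fingers": 0
}}

```text
time: 2.82
tool_pos: [0.4141, -0.2612, 0.2313]
tool_rot: [-0.0, 0.999, -0.04, 0.0]
contact_force: [0.6, 0.4, -0.1]
gripper_width: -0.001
```

>>> {"fn": "jog_arm", "kwargs": {
  "increments": [
    {"slide": [0, -10, 0], "rotation": [0, 0, 3.5]},
    {"slide": [-3, -20, 0], "rotation": [0, 0, 0]},
    {"slide": [-4, -26, 0], "rotation": [0, 0, 0]},
    {"slide": [-4, -26, 0], "rotation": [0, 0, 0]},
    {"slide": [-4, -26, 0], "rotation": [0, 0, 0]},
    {"slide": [-4, -26, 0], "rotation": [0, 0, 0]},
    {"slide": [-4, -26, 0], "rotation": [0, 0, 0]},
    {"slide": [-4, -26, 0], "rotation": [0, 0, 0]},
    {"slide": [-4, -26, 0], "rotation": [0, 0, 0]},
    {"slide": [-4, -26, 0], "rotation": [0, 0, 0]},
    {"slide": [-4, -26, 0], "rotation": [0, 0, 0]},
    {"slide": [-4, -26, 0], "rotation": [0, 0, 0]},
    {"slide": [-4, -26, 0], "rotation": [0, 0, 0]},
    {"slide": [-4, -26, 0], "rotation": [0, 0, 0]},
    {"slide": [-4, -26, 20], "rotation": [0, 0, 0]},
    {"slide": [-4, -26, 20], "rotation": [0, 0, 0]},
    {"slide": [-4, -26, 20], "rotation": [0, 0, 0]},
    {"slide": [-4, -26, 20], "rotation": [0, 0, 0]},
    {"slide": [-2, -26, 20], "rotation": [0, 0, 0]},
    {"slide": [0, -10, 10], "rotation": [0, 0, 0]}
  ]
}}

```text
time: 4.48
tool_pos: [0.4082, 0.2264, 0.1186]
tool_rot: [0.0, 0.998, -0.067, -0.002]
contact_force: [-0.2, 0.2, -0.6]
gripper_width: 0.002
```

```bash
python3 - <<'E'
from h import *
np.set_printoptions(precision=4,suppress=True)
s=state();print(s['tool_pos'],s['tool_rot'],s['joint_pos'],s['contact_force'])
W=grab('wrist','wrist1.png');grab('scene','scene1.png')
E
```

```text
[0.4082 0.2264 0.1186] [ 0.0001  0.9977 -0.0673 -0.0017] [ 0.346  -0.239   2.0784  0.0012  1.3054  2.0511] [-0.1747  0.1711 -0.5894]
```

View pics/wrist1.png

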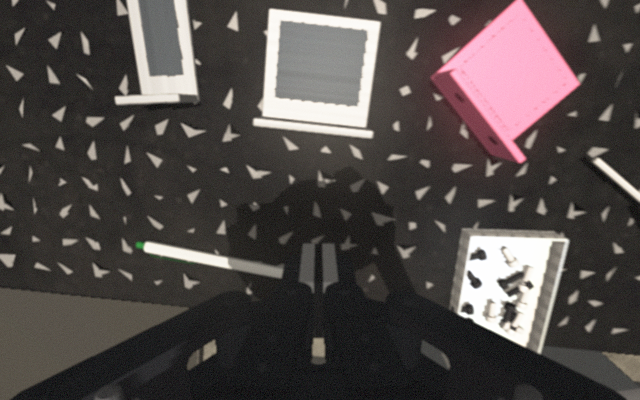

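View pics/scene1.png

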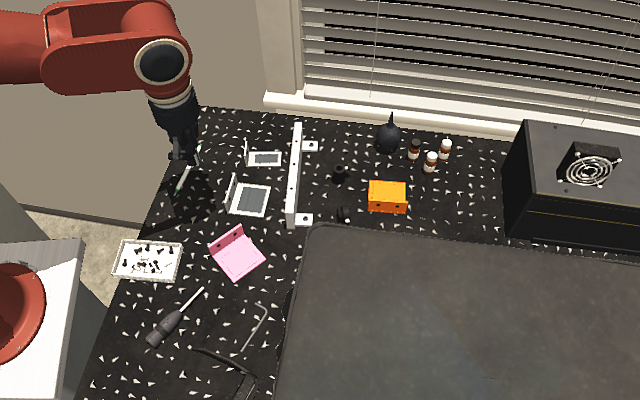

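```bash
python3 - <<'E'
from h import *
np.set_printoptions(precision=4,suppress=True)
W=optics.grab_frame('wrist')
n=np.array([.990,-.141]);t=np.array([.141,.990]);o=np.array([.5922,.251])
def rf(P): return np.c_[(P[:,:2]-o)@n,(P[:,:2]-o)@t]
print('pen',rf(onz(W,[(280,271),(140,245)],.005)))
print('lip top outer',rf(onz(W,[(254,123),(371,136)],.04)))
print('leg far',rf(onz(W,[(270,9),(380,20)],.005)))
s=state();print('tcp',rf(np.array([s['tool_pos']])))
E
```

```text
pen [[-0.2408 -0.0218]
 [-0.2189  0.0891]]
lip top outer [[-0.1215 -0.0121]
 [-0.1291 -0.0851]]
leg far [[-0.0494 -0.0196]
 [-0.0556 -0.0929]]
tcp [[-0.1773 -0.0521]]
```

>>> {"fn": "jog_arm", "kwargs": {
  "increments": [
    {"slide": [0, 0, 0], "rotation": [0, 5, 0]},
    {"slide": [0, 0, 0], "rotation": [0, 5, 0]},
    {"slide": [-2, 0, 11], "rotation": [0, 0, 0]},
    {"slide": [-2, 0, 11], "rotation": [0, 0, 0]},
    {"slide": [-2, 0, 11], "rotation": [0, 0, 0]},
    {"slide": [-2, 0, 11], "rotation": [0, 0, 0]},
    {"slide": [-2, 0, 11], "rotation": [0, 0, 0]},
    {"slide": [-2, 0, 11], "rotation": [0, 0, 0]},
    {"slide": [-2, 0, 11], "rotation": [0, 0, 0]},
    {"slide": [-2, 0, 11], "rotation": [0, 0, 0]},
    {"slide": [-2, 0, 11], "rotation": [0, 0, 0]},
    {"slide": [0, 0, 0], "rotation": [0, 0, 0]},
    {"slide": [0, 0, 0], "rotation": [0, 0, 0]}
  ]
}}

```text
time: 5.72
tool_pos: [0.4094, 0.2236, 0.0193]
tool_rot: [0.007, 0.994, -0.068, 0.086]
contact_force: [0.5, 0.2, 0.3]
gripper_width: -0.003
```

>>> {"fn": "jog_arm", "kwargs": {
  "increments": [
    {"slide": [-1, 0, 6], "rotation": [0, 0, 0]},
    {"slide": [9, 0, 1.6], "rotation": [0, 0, 0]},
    {"slide": [9, 0, 1.6], "rotation": [0, 0, 0]},
    {"slide": [9, 0, 1.6], "rotation": [0, 0, 0]},
    {"slide": [6, 0, 1.06], "rotation": [0, 0, 0]},
    {"slide": [3, 0, 0.53], "rotation": [0, 0, 0]},
    {"slide": [3, 0, 0.53], "rotation": [0, 0, 0]},
    {"slide": [3, 0, 0.53], "rotation": [0, 0, 0]},
    {"slide": [3, 0, 0.53], "rotation": [0, 0, 0]},
    {"slide": [3, 0, 0.53], "rotation": [0, 0, 0]},
    {"slide": [3, 0, 0.53], "rotation": [0, 0, 0]},
    {"slide": [3, 0, 0.53], "rotation": [0, 0, 0]},
    {"slide": [3, 0, 0.53], "rotation": [0, 0, 0]},
    {"slide": [3, 0, 0.53], "rotation": [0, 0, 0]},
    {"slide": [3, 0, 0.53], "rotation": [0, 0, 0]},
    {"slide": [3, 0, 0.53], "rotation": [0, 0, 0]},
    {"slide": [3, 0, 0.53], "rotation": [0, 0, 0]},
    {"slide": [0, 0, 0], "rotation": [0, 0, 0]}
  ]
}}

```text
time: 7.22
tool_pos: [0.4804, 0.2144, 0.0148]
tool_rot: [0.006, 0.994, -0.069, 0.087]
contact_force: [1.3, -0.4, -1.1]
gripper_width: -0.003
```

```bash
cat > chk.py <<'E'
from h import *
import sys
np.set_printoptions(precision=4,suppress=True)
k=sys.argv[1]
n=np.array([.990,-.141]);t=np.array([.141,.990]);o=np.array([.5922,.251])
s=state();p=s['tool_pos'];d=p[:2]-o
print('t',s['time'],'rail xy',d@n,d@t,'z',p[2],'F',s['contact_force']);
im=[]
for c,(a,b,e,g) in {'scene':(110,290,150,330),'top':(170,330,200,400)}.items():
    if c=='top' and len(sys.argv)<3: continue
    f=grab(c)['frame'][a:b,e:g]; im.append(cv2.resize(f,None,fx=3.3,fy=3.3,interpolation=cv2.INTER_CUBIC))
    cv2.imwrite(f'pics/{c}_{k}.png',im[-1])
E
python3 chk.py a 1
```

```text
t 7.2167 rail xy -0.10550957545337841 -0.05196404493793431 z 0.014779169905729621 F [ 1.278  -0.3523 -1.0645]
```

View pics/scene_a.png

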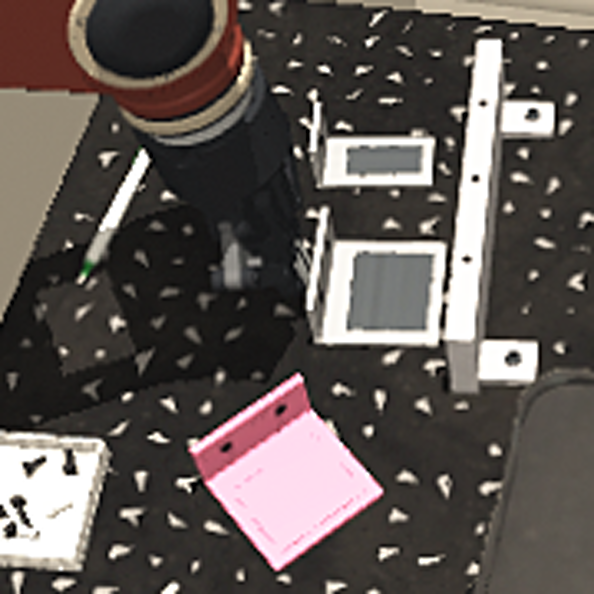

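View pics/top_a.png

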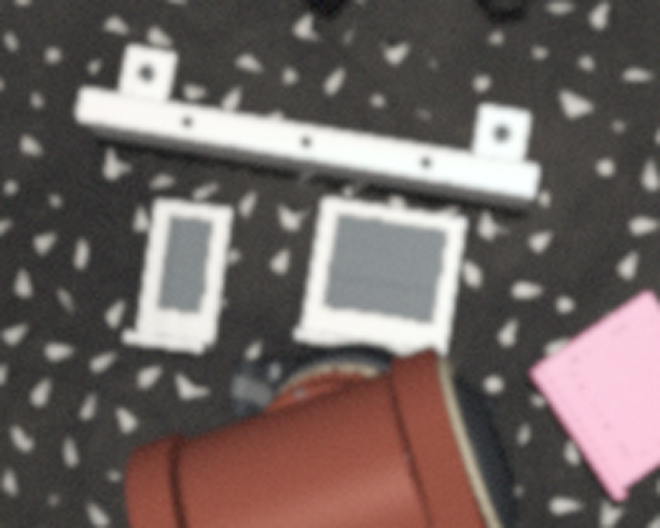

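>>> {"fn": "jog_arm", "kwargs": {
  "increments": [
    {"slide": [2, 0, 0.4], "rotation": [0, 0, 0]},
    {"slide": [2, 0, 0.4], "rotation": [0, 0, 0]},
    {"slide": [2, 0, 0.4], "rotation": [0, 0, 0]},
    {"slide": [2, 0, 0.4], "rotation": [0, 0, 0]},
    {"slide": [1, 0, 0.2], "rotation": [0, 0, 0]},
    {"slide": [0, 0, 0], "rotation": [0, 0, 0]}
  ]
}}

```text
time: 7.82
tool_pos: [0.4891, 0.2132, 0.0144]
tool_rot: [0.006, 0.994, -0.068, 0.087]
contact_force: [0.3, 0.1, 0.5]
gripper_width: -0.002
```

>>> {"fn": "jog_arm", "kwargs": {
  "increments": [
    {"slide": [1, 0, 0.2], "rotation": [0, 0, 0]},
    {"slide": [1, 0, 0.2], "rotation": [0, 0, 0]},
    {"slide": [0, 0, 0], "rotation": [0, 0, 0]}
  ]
}}

```text
time: 8.07
tool_pos: [0.4908, 0.2129, 0.0143]
tool_rot: [0.006, 0.994, -0.068, 0.087]
contact_force: [-0.6, -0.6, 0.3]
gripper_width: 0.002
```

```bash
python3 chk.py b
```

```text
t 8.0667 rail xy -0.09497188878332605 -0.05197294473534956 z 0.014284820618436823 F [-0.5743 -0.5876  0.2595]
```

View pics/scene_b.png

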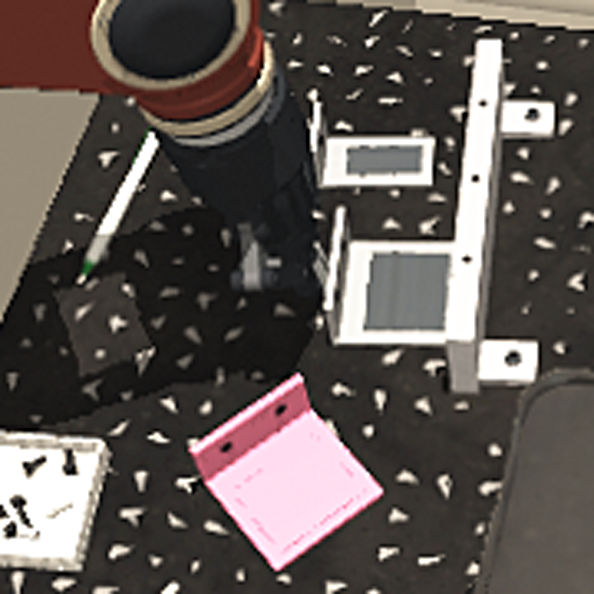

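Close to the rail; creep forward until the force shows contact.

>>> {"fn": "jog_arm", "kwargs": {
  "increments": [
    {"slide": [1, 0, 0.2], "rotation": [0, 0, 0]},
    {"slide": [0, 0, 0], "rotation": [0, 0, 0]}
  ]
}}

```text
time: 8.28
tool_pos: [0.4917, 0.2128, 0.0142]
tool_rot: [0.006, 0.994, -0.068, 0.087]
contact_force: [-1.1, 1.0, 0.2]
gripper_width: -0.0
```

>>> {"fn": "jog_arm", "kwargs": {
  "increments": [
    {"slide": [1, 0, 0.2], "rotation": [0, 0, 0]},
    {"slide": [0, 0, 0], "rotation": [0, 0, 0]}
  ]
}}

```text
time: 8.45
tool_pos: [0.492, 0.2128, 0.0141]
tool_rot: [0.006, 0.994, -0.069, 0.086]
contact_force: [-5.3, 1.8, 4.3]
gripper_width: -0.004
```

>>> {"fn": "jog_arm", "kwargs": {
  "increments": [
    {"slide": [1, 0, 0.2], "rotation": [0, 0, 0]},
    {"slide": [0, 0, 0], "rotation": [0, 0, 0]}
  ]
}}

```text
time: 8.62
tool_pos: [0.4921, 0.2128, 0.0138]
tool_rot: [0.006, 0.994, -0.069, 0.085]
contact_force: [-8.9, 1.9, 6.5]
gripper_width: -0.001
```

```bash
cat > arc.py <<'E'
import numpy as np
def path(zc=15.8,d0=1.7,d=1.1,step=2.5,N=36,a0=9.9,a1=0):
    out=[];prev=None
    for i in range(N+1):
        th=np.radians(step*i); s,c=np.sin(th),np.cos(th)
        dd=d0 if i==0 else d
        E=np.array([-5*s-75*c+zc*s+dd*c, 75*s+zc*c-dd*s])
        a=np.radians(a0+(a1-a0)*i/N)
        T=E-11*np.array([np.cos(a),np.sin(a)])
        if prev is not None:
            dp=T-prev[0];b=prev[1]
            ex=np.array([np.cos(b),np.sin(b)]);ez=np.array([np.sin(b),-np.cos(b)])
            out.append((step*i,round(dp@ex,2),round(dp@ez,2),round(np.degrees(a-b),3),T.round(1)))
        prev=(T,a)
    return out
if __name__=='__main__':
    for r in path(): print(*r)
E
python3 arc.py
```

```text
2.5 0.49 -3.22 -0.275 [-84.2  17.2]
5.0 1.2 -3.07 -0.275 [-83.5  20.4]
7.5 1.32 -3.01 -0.275 [-82.7  23.6]
10.0 1.43 -2.95 -0.275 [-81.8  26.7]
12.5 1.54 -2.88 -0.275 [-80.7  29.8]
15.0 1.65 -2.81 -0.275 [-79.5  32.8]
17.5 1.76 -2.73 -0.275 [-78.1  35.8]
20.0 1.86 -2.65 -0.275 [-76.7  38.6]
22.5 1.96 -2.57 -0.275 [-75.   41.5]
25.0 2.06 -2.48 -0.275 [-73.3  44.2]
27.5 2.16 -2.39 -0.275 [-71.5  46.8]
30.0 2.25 -2.29 -0.275 [-69.5  49.4]
32.5 2.34 -2.2 -0.275 [-67.5  51.8]
35.0 2.42 -2.1 -0.275 [-65.3  54.2]
37.5 2.51 -1.99 -0.275 [-63.   56.4]
40.0 2.58 -1.89 -0.275 [-60.6  58.6]
42.5 2.66 -1.78 -0.275 [-58.1  60.6]
45.0 2.73 -1.66 -0.275 [-55.6  62.5]
47.5 2.79 -1.55 -0.275 [-52.9  64.3]
50.0 2.86 -1.43 -0.275 [-50.2  65.9]
52.5 2.91 -1.31 -0.275 [-47.4  67.5]
55.0 2.97 -1.19 -0.275 [-44.5  68.9]
57.5 3.02 -1.07 -0.275 [-41.6  70.1]
60.0 3.06 -0.95 -0.275 [-38.6  71.3]
62.5 3.1 -0.82 -0.275 [-35.5  72.3]
65.0 3.14 -0.7 -0.275 [-32.4  73.1]
67.5 3.17 -0.57 -0.275 [-29.3  73.8]
70.0 3.2 -0.44 -0.275 [-26.1  74.4]
72.5 3.22 -0.31 -0.275 [-22.9  74.9]
75.0 3.23 -0.18 -0.275 [-19.7  75.2]
77.5 3.25 -0.06 -0.275 [-16.4  75.3]
80.0 3.25 0.07 -0.275 [-13.2  75.3]
82.5 3.25 0.2 -0.275 [-9.9 75.2]
85.0 3.25 0.33 -0.275 [-6.7 74.9]
87.5 3.24 0.46 -0.275 [-3.4 74.5]
90.0 3.23 0.58 -0.275 [-0.2 73.9]
```

>>> {"fn": "jog_arm", "kwargs": {
  "increments": [
    {"slide": [0.5, 0, -3.2], "rotation": [0, -0.275, 0]},
    {"slide": [1.2, 0, -3.07], "rotation": [0, -0.275, 0]},
    {"slide": [1.32, 0, -3.01], "rotation": [0, -0.275, 0]},
    {"slide": [1.43, 0, -2.95], "rotation": [0, -0.275, 0]},
    {"slide": [0, 0, 0], "rotation": [0, 0, 0]}
  ]
}}

```text
time: 9.03
tool_pos: [0.4964, 0.2127, 0.0279]
tool_rot: [0.005, 0.995, -0.069, 0.077]
contact_force: [-5.6, 2.6, 0.9]
gripper_width: -0.001
```

```bash
python3 chk.py c
```

```text
t 9.0333 rail xy -0.08941203711682139 -0.05144192332564511 z 0.027939958235470977 F [-5.5653  2.6259  0.9142]
```

View pics/scene_c.png

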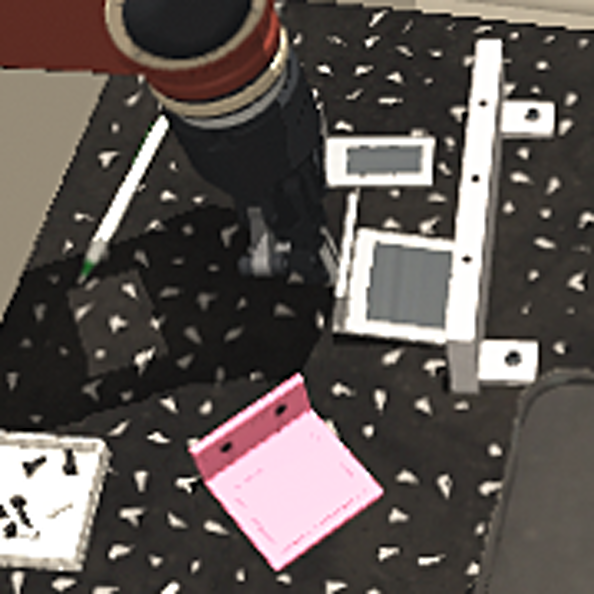

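>>> {"fn": "jog_arm", "kwargs": {
  "increments": [
    {"slide": [1.5, 0, -2.88], "rotation": [0, -0.275, 0]},
    {"slide": [1.6, 0, -2.81], "rotation": [0, -0.275, 0]},
    {"slide": [1.7, 0, -2.73], "rotation": [0, -0.275, 0]},
    {"slide": [1.86, 0, -2.65], "rotation": [0, -0.275, 0]},
    {"slide": [1.96, 0, -2.57], "rotation": [0, -0.275, 0]},
    {"slide": [2.06, 0, -2.48], "rotation": [0, -0.275, 0]},
    {"slide": [2.16, 0, -2.39], "rotation": [0, -0.275, 0]},
    {"slide": [2.25, 0, -2.29], "rotation": [0, -0.275, 0]}
  ]
}}

```text
time: 9.75
tool_pos: [0.5085, 0.2103, 0.0501]
tool_rot: [0.004, 0.996, -0.069, 0.058]
contact_force: [-0.4, -0.1, -0.4]
gripper_width: -0.002
```

```bash
python3 chk.py d
```

```text
t 9.75 rail xy -0.07710076652541822 -0.05205554318409438 z 0.05009930783001773 F [-0.3909 -0.1375 -0.4348]
```

View pics/scene_d.png

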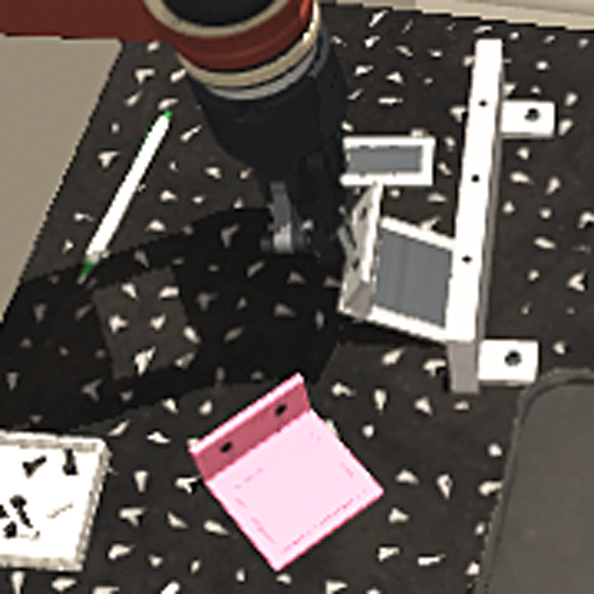

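```bash
python3 - <<'E'
from h import *
s=state();print(s['contact_force'],s['tool_pos'])
f=grab('wrist','wrist_d.png')
g=grab('scene')['frame'][150:240,230:310];cv2.imwrite('pics/scene_d2.png',cv2.resize(g,None,fx=6.6,fy=6.6,interpolation=cv2.INTER_CUBIC))
E
```

```text
[-1.85136921 -0.24405143  2.02777535] [0.50931866 0.21039338 0.05078851]
```

View pics/wrist_d.png

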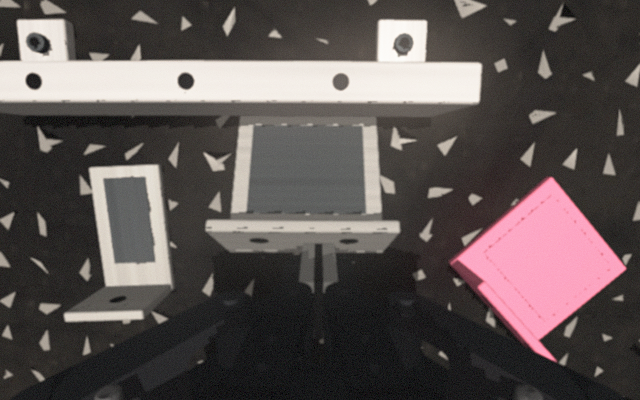

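View pics/scene_d2.png

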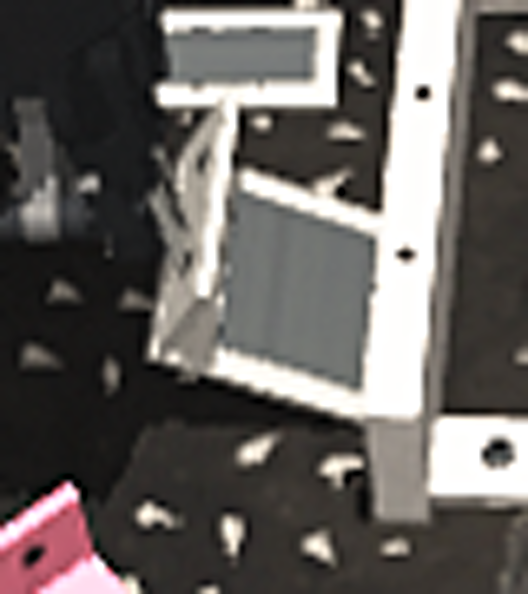

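>>> {"fn": "jog_arm", "kwargs": {
  "increments": [
    {"slide": [2.5, 0, -2.1], "rotation": [0, -0.275, 0]},
    {"slide": [2.5, 0, -2.0], "rotation": [0, -0.275, 0]},
    {"slide": [2.55, 0, -1.95], "rotation": [0, -0.275, 0]},
    {"slide": [2.6, 0, -1.85], "rotation": [0, -0.275, 0]},
    {"slide": [2.66, 0, -1.75], "rotation": [0, -0.275, 0]},
    {"slide": [2.73, 0, -1.65], "rotation": [0, -0.275, 0]},
    {"slide": [0, 0, 0], "rotation": [0, 0, 0]}
  ]
}}

```text
time: 10.48
tool_pos: [0.5234, 0.2086, 0.0635]
tool_rot: [0.003, 0.997, -0.069, 0.045]
contact_force: [-1.5, -0.6, 1.2]
gripper_width: 0.0
```

```bash
python3 chk.py e; python3 - <<'E'
from h import *
f=grab('wrist','wrist_e.png')
E
```

```text
t 10.4833 rail xy -0.06215558732161801 -0.05172808243312895 z 0.06348739482628225 F [-1.5407 -0.6186  1.2029]
```

View pics/scene_e.png

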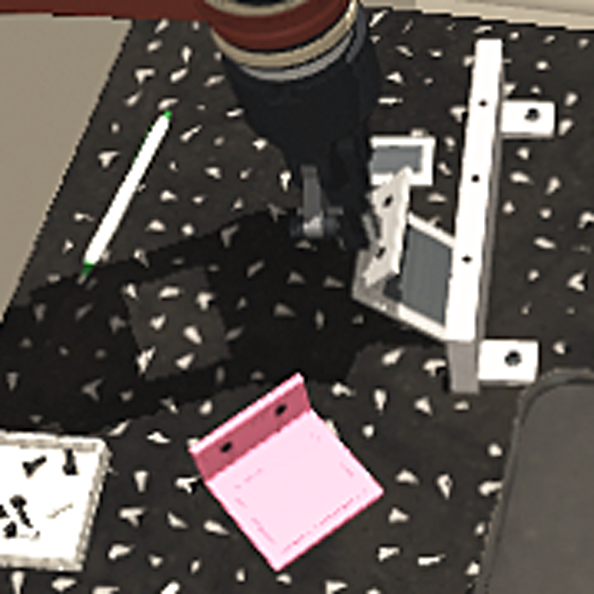

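View pics/wrist_e.png

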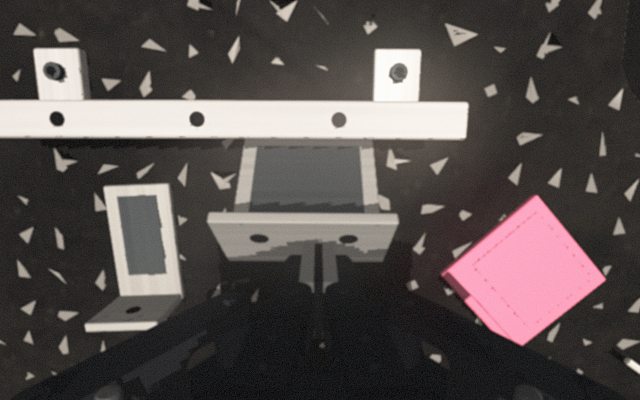

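>>> {"fn": "jog_arm", "kwargs": {
  "increments": [
    {"slide": [2.85, 0, -1.45], "rotation": [0, -0.275, 0]},
    {"slide": [2.9, 0, -1.35], "rotation": [0, -0.275, 0]},
    {"slide": [2.95, 0, -1.25], "rotation": [0, -0.275, 0]},
    {"slide": [3.0, 0, -1.1], "rotation": [0, -0.275, 0]},
    {"slide": [3.02, 0, -1.0], "rotation": [0, -0.275, 0]},
    {"slide": [3.06, 0, -0.9], "rotation": [0, -0.275, 0]},
    {"slide": [0, 0, 0], "rotation": [0, 0, 0]}
  ]
}}

```text
time: 11.17
tool_pos: [0.5412, 0.2062, 0.0725]
tool_rot: [0.002, 0.997, -0.069, 0.031]
contact_force: [-2.5, -0.2, 5.4]
gripper_width: -0.0
```

```bash
python3 chk.py f; python3 - <<'E'
from h import *
f=grab('wrist','wrist_f.png')
E
```

```text
t 11.1667 rail xy -0.044172173612695015 -0.051567300010787076 z 0.07251667740341389 F [-2.5269 -0.1596  5.4059]
```

View pics/scene_f.png

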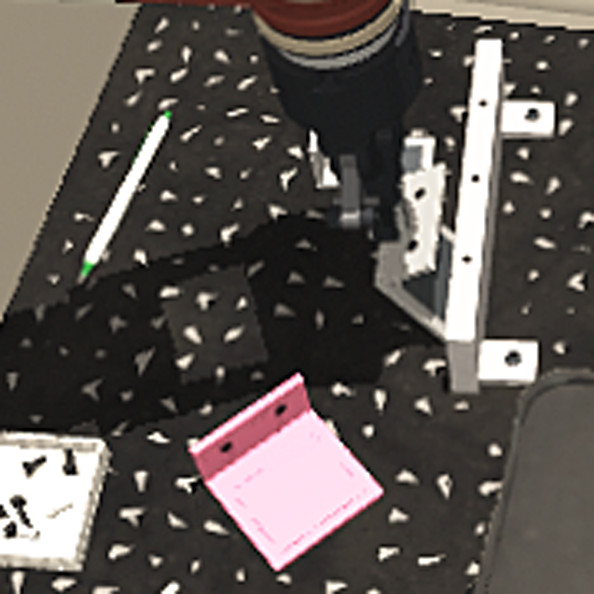

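View pics/wrist_f.png

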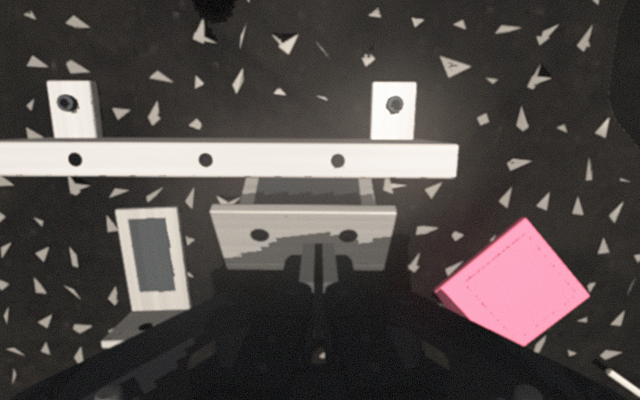

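>>> {"fn": "jog_arm", "kwargs": {
  "increments": [
    {"slide": [3.1, 0, -0.85], "rotation": [0, -0.275, 0]},
    {"slide": [3.14, 0, -0.72], "rotation": [0, -0.275, 0]},
    {"slide": [3.17, 0, -0.6], "rotation": [0, -0.275, 0]},
    {"slide": [3.2, 0, -0.45], "rotation": [0, -0.275, 0]},
    {"slide": [3.22, 0, -0.32], "rotation": [0, -0.275, 0]},
    {"slide": [3.23, 0, -0.18], "rotation": [0, -0.275, 0]},
    {"slide": [0, 0, 0], "rotation": [0, 0, 0]}
  ]
}}

```text
time: 11.85
tool_pos: [0.5601, 0.2035, 0.0764]
tool_rot: [0.001, 0.997, -0.069, 0.017]
contact_force: [0.0, -0.2, 6.2]
gripper_width: 0.002
```

```bash
python3 chk.py g; python3 - <<'E'
from h import *
f=grab('wrist','wrist_g.png')
E
```

```text
t 11.85 rail xy -0.025046101911355728 -0.05152854668733396 z 0.07642360253258484 F [ 0.0246 -0.1814  6.1864]
```

View pics/scene_g.png

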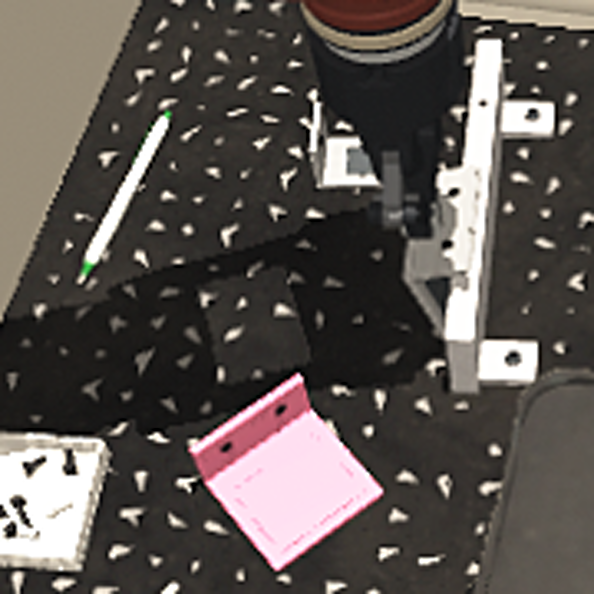

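View pics/wrist_g.png

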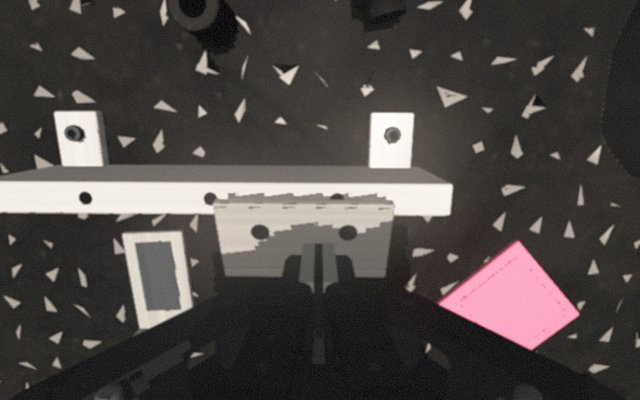

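>>> {"fn": "jog_arm", "kwargs": {
  "increments": [
    {"slide": [3.25, 0, -0.06], "rotation": [0, -0.275, 0]},
    {"slide": [3.25, 0, 0.05], "rotation": [0, -0.275, 0]},
    {"slide": [3.25, 0, 0.15], "rotation": [0, -0.275, 0]},
    {"slide": [3.25, 0, 0.3], "rotation": [0, -0.275, 0]},
    {"slide": [3.25, 0, 0.4], "rotation": [0, -0.275, 0]},
    {"slide": [3.2, 0, 0.4], "rotation": [0, -0.275, 0]},
    {"slide": [0, 0, 0], "rotation": [0, 0, 0]}
  ]
}}

```text
time: 12.53
tool_pos: [0.5794, 0.2007, 0.0754]
tool_rot: [-0.0, 0.998, -0.069, 0.003]
contact_force: [1.1, -1.9, 6.7]
gripper_width: -0.003
```

```bash
python3 chk.py h; python3 - <<'E'
from h import *
f=grab('wrist','wrist_h.png')
E
```

```text
t 12.5333 rail xy -0.005554013342304314 -0.05155789417974685 z 0.07544988497400693 F [ 1.1427 -1.8767  6.7129]
```

View pics/scene_h.png

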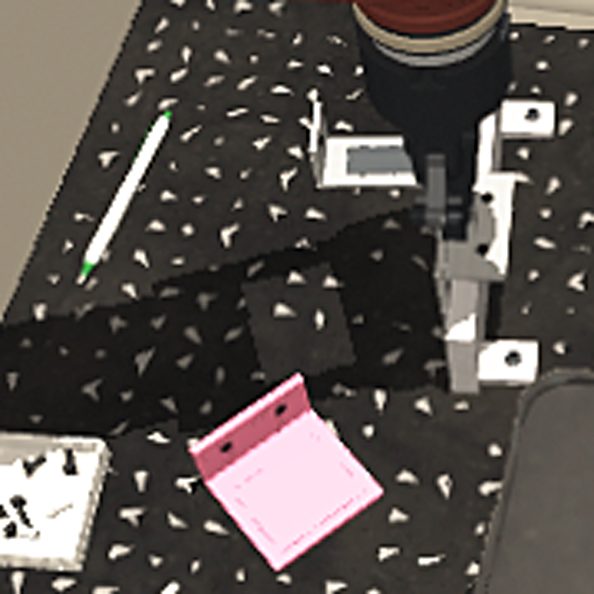

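View pics/wrist_h.png

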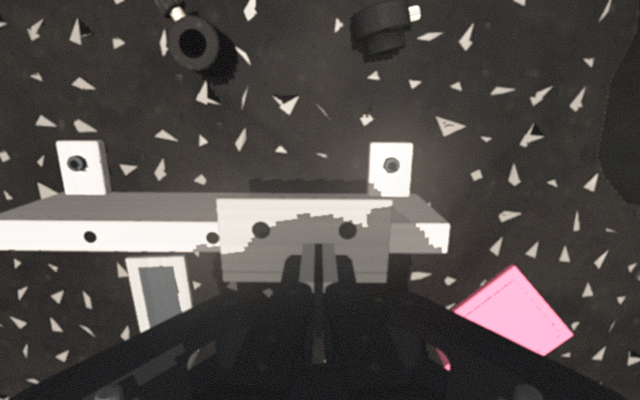

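>>> {"fn": "jog_arm", "kwargs": {
  "increments": [
    {"slide": [0, 0, -1], "rotation": [0, 0, 0]},
    {"slide": [0, 0, -1], "rotation": [0, 0, 0]},
    {"slide": [0, 0, -2], "rotation": [0, 0, 0]},
    {"slide": [0, 0, -4], "rotation": [0, 0, 0]},
    {"slide": [0, 0, -10], "rotation": [0, 0, 0]},
    {"slide": [0, 0, -15], "rotation": [0, 0, 0]},
    {"slide": [0, 0, -20], "rotation": [0, 0, 0]},
    {"slide": [-10, 0, -20], "rotation": [0, 0, 0]},
    {"slide": [-20, 0, -20], "rotation": [0, 0, 0]},
    {"slide": [-20, 0, -10], "rotation": [0, 0, 0]},
    {"slide": [-20, 0, 0], "rotation": [0, 0, 0]},
    {"slide": [-20, 0, 0], "rotation": [0, 0, 0]},
    {"slide": [-20, 0, 0], "rotation": [0, 0, 0]},
    {"slide": [-20, 0, 0], "rotation": [0, 0, 0]},
    {"slide": [0, 0, 0], "rotation": [0, 0, 0]}
  ]
}}

```text
time: 13.88
tool_pos: [0.4454, 0.2194, 0.177]
tool_rot: [-0.0, 0.998, -0.068, 0.0]
contact_force: [0.2, -0.1, 0.1]
gripper_width: -0.001
```

```bash
python3 chk.py i 1; python3 - <<'E'
from h import *
f=grab('wrist','wrist_i.png')
E
```

```text
t 13.8833 rail xy -0.14082882136599528 -0.05202489667244843 z 0.17695457543830811 F [ 0.1895 -0.1299  0.0731]
```

View pics/scene_i.png

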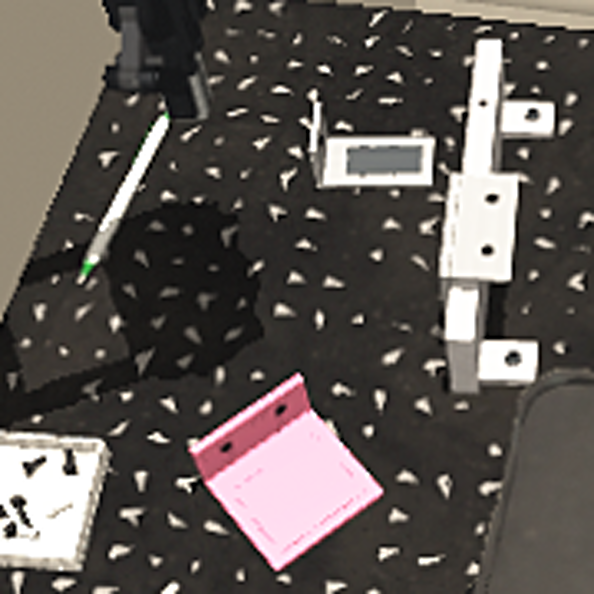

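View pics/wrist_i.png

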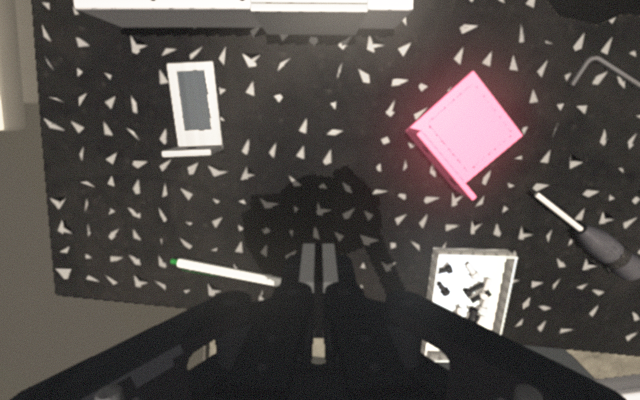

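View pics/top_i.png

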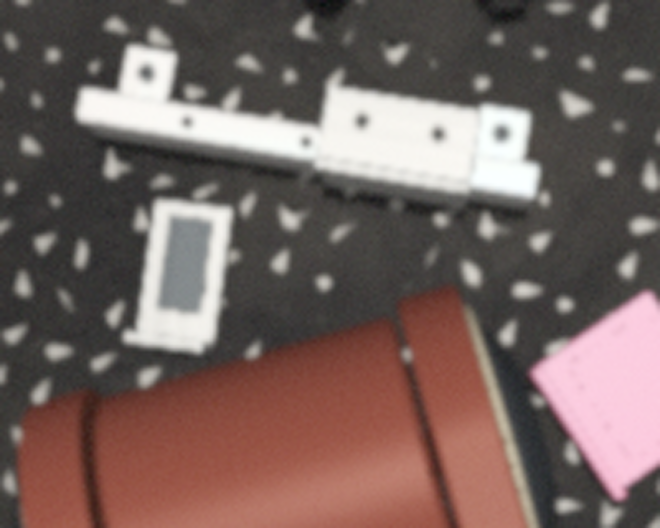

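```bash
python3 - <<'E'
from h import *
from scipy.optimize import least_squares
np.set_printoptions(precision=2,suppress=True)
F={n:optics.grab_frame(n) for n in ['top','scene']}
n=np.array([.990,-.141]);t=np.array([.141,.990]);o=np.array([.5922,.251])
off={'top':(200,170),'scene':(150,110)}
obs={'scene':[(449,173),(518,177),(512,282),(441,278)],'top':[(314,160),(330,86),(479,108),(470,190)]}
def pts(p):
    X,y,yaw,tilt=p; th=np.pi/2+tilt
    L=[(75,37.5,0),(75,37.5,40),(75,-37.5,40),(75,-37.5,0)]  # dist up leg, y, z_screen
    r=[]
    for l,v,z in L:
        a=-l*np.cos(th)+z*np.sin(th); h=l*np.sin(th)+z*np.cos(th)
        c,s=np.cos(yaw),np.sin(yaw)
        xr=-.008+X+(c*a-s*v)/1e3; yr=y+(s*a+c*v)/1e3
        r.append([*(o+xr*n+yr*t),h/1e3])
    return r
for cams in (['top','scene'],['top'],['scene']):
    f=lambda p:np.concatenate([(proj(F[c],pts(p))-((np.array(obs[c])+.5)/3.3-.5+off[c])).ravel() for c in cams])
    q=least_squares(f,[-.005,-.05,0,0],x_scale=[.01,.01,.1,.1]);print(cams,q.x[:2]*1e3,np.degrees(q.x[2:]),q.fun)
g=F['wrist'] if 'wrist' in F else optics.grab_frame('wrist')
a=g['frame'][0:60,60:430];cv2.imwrite('pics/w_i2.png',cv2.resize(a,None,fx=2.1,fy=2.1,interpolation=cv2.INTER_CUBIC))
E
```

```text
['top', 'scene'] [ -5.98 -45.22] [0.37 1.56] [ 0.22  2.11 -0.38  0.24  0.58  0.89 -0.6   0.5   1.65  0.27  1.2  -0.08
  0.78 -0.33  0.82 -0.05]
['top'] [-12.97 -44.77] [0.05 8.62] [ 0.24  0.64 -0.07 -0.38  0.51  0.47 -0.68 -0.73]
['scene'] [-11.45 -45.12] [1.35 4.08] [ 0.23  0.2  -0.22  0.13 -0.03 -0.16  0.02 -0.13]
```

View pics/w_i2.png

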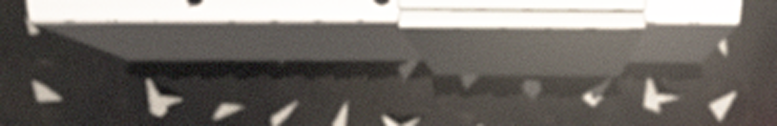

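```bash
python3 - <<'E'
from h import *
np.set_printoptions(precision=4,suppress=True)
W=optics.grab_frame('wrist')
n=np.array([.990,-.141]);t=np.array([.141,.990]);o=np.array([.5922,.251])
def rf(P): return np.c_[(P[:,:2]-o)@n,(P[:,:2]-o)@t]
u=lambda l:(np.array(l)+.5)/2.1-.5+np.array((60,0))
print('rail bottom',rf(onz(W,u([(130,62),(400,63)]),0)))
print('screen bottom',rf(onz(W,u([(430,74),(615,76)]),0)))
print('rail top front',rf(onz(W,u([(30,23),(395,26)]),.06)))
print('screen top front',rf(onz(W,u([(400,27),(645,29)]),.075)))
a=W['frame'][0:50,230:390];cv2.imwrite('pics/w_i3.png',cv2.resize(a,None,fx=5,fy=5,interpolation=cv2.INTER_CUBIC))
E
```

```text
rail bottom [[-0.0071  0.1137]
 [-0.0079  0.0049]]
screen bottom [[-0.012  -0.007 ]
 [-0.0126 -0.0813]]
rail top front [[-0.0067  0.1137]
 [-0.0082 -0.0047]]
screen top front [[-0.0119 -0.009 ]
 [-0.0123 -0.0833]]
```

View pics/w_i3.png

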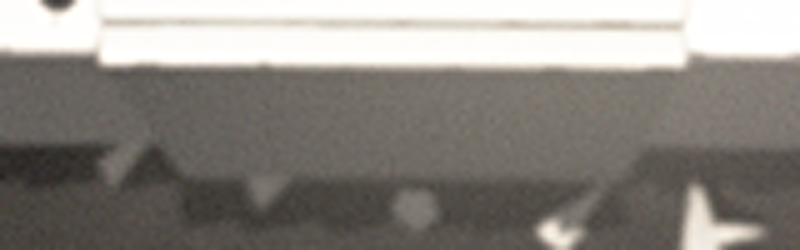

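```bash
python3 -c "
from plant import manip,state
print(state()['time'],manip.job_done())"
```

```text
the job is handed in; nothing more can be done
14.2333 None
```

The wide screen now stands upright against the rail's front, with its lip over the top. The job was handed in at 14.2 s with the gripper well clear of everything.

**What I did:** I closed the fingers and pushed the wide screen about 45 mm until it met the rail. I then carried it up on the arc about its far edge in small steps. The last force readings while pushing and tipping stayed below about 12 N. Once it was up, I lifted the tool off and backed it away.

**Last checks:**
- **Flatness (wrist picture):** the screen's bottom and top edges both lie about 12 mm in front of the rail's centre line, at the front-face plane (8 mm) plus one 5 mm sheet thickness. It is therefore vertical, flat against the rail, and its bottom edge is on the bench.
- **Overhang and narrow screen (scene and top pictures):** the lip reaches over the rail. The narrow screen looks unmoved and was never touched.
- **Check that disagreed:** a corner fit on the blurrier scene and top pictures could not settle the tilt. It gave 4° from the scene camera, 9° from the top camera and 1.6° from both together. I relied on the closer wrist view instead.

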